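# Open the bench press by one turn of its hand wheel

## Task

The glued blank in the small screw press has set. Push the press's hand wheel round by its upright handle, anticlockwise seen from above, through exactly one full turn, so that the pressing plate rises by one pitch and the handle ends where it began. Only push with the fingers, without squeezing the handle or forcing the wheel, leave the blank, the jar, the tape measure, the hammer and the wrench where they lie, and finish clear of the press.

Things in the scene. Friction and masses are not known exactly. Their poses are not given: they have to be found in the camera images.
- press: grey bench screw press fixed to the table, with its wheel and pressing plate. Base plate 240 x 200 x 20 mm; two columns 170 mm apart carry a crosshead (its top at 142 mm); above that lies a level hand wheel. Origin: centre of the underside, on the wheel's axis; z up. The press's yaw varies.
- wheel_centre (a point): centre of the hand wheel, on its vertical axis, 162 mm above the table, at the mid-height of the rim. Dark steel wheel: rim 150 mm across its centre line and 14 mm thick (its top 169 mm above the table), four spokes, hub 38 mm wide (its top at 176 mm); a screw 16 mm wide sticks up from the hub, its top 185 to 200 mm above the table.
- handle (a point): centre of the upright wooden handle that stands on the end of one spoke, 65 mm from the wheel's axis and 204 mm above the table. The handle is round, 22 mm thick (18 mm at its ends), and reaches from 173 to 235 mm above the table; it stands on a lug 28 mm wide whose top is at 171 mm. It goes round with the wheel and does not spin by itself.
- wheel (a joint): angle of the hand wheel in rad, growing anticlockwise seen from above; it starts anywhere between 0 and 5 and goes on counting past 2 pi, with no stop for two turns more that way; clockwise the plate soon meets the blank. One turn (6.283 rad) lifts the pressing plate by 8 mm. The wheel is a little stiff (about 3 to 5 N at the handle) and stays where it is left.
- jar: closed glass jar of 60 mm diameter, 75 mm high, standing beside the press; origin at the centre of its underside
- tape: tape measure, 65 x 38 x 60 mm, standing on the other side of the press; origin at the centre of its underside
- hammer: hammer lying on the table to the robot's right
- wrench: steel wrench lying on the table to the robot's left
- blank: glued wooden handle blank, 130 x 55 x 30 mm, lying on the base of the press under the pressing plate; origin at the centre of its underside

How it is judged (in metres and radians):
On the way:
1. the wheel has been pushed half a turn: the handle is on the side opposite to where it began (distance of handle from where it was at the start of the episode above 0.122 m), for 0.1 s.
At the end, for the whole second after the job is handed in: The wheel stands at rest one full turn anticlockwise from where it began (not none, not two): the handle is within 11.5 mm (10 degrees) of its first place. The blank lies within 15 mm, and the jar, tape measure, hammer and wrench within 25 mm, of where they were (value of joint wheel between 6.103 and 11.463 rad and distance of handle from where it was at the start of the episode below 0.0115 m and velocity of joint wheel between -0.05 and 0.05 rad/s and distance of each of jar, tape, hammer, wrench from where it was at the start of the episode below 0.025 m and distance of blank from where it was at the start of the episode below 0.015 m); the robot touches nothing.
It fails at once if the handle or the wheel is squeezed or forced: the fingers press on the press with more than 35 N (contact force between the fingers and press above 35 N).
It fails at once if the blank is pushed about or pulled out (more than 15 mm) (distance of blank from where it was at the start of the episode above 0.015 m).
It fails at once if the jar, tape measure, hammer or wrench is lifted, carried or knocked away (more than 25 mm) (distance of any of jar, tape, hammer, wrench from where it was at the start of the episode above 0.025 m).
It also fails if it takes over 61 s, if anything falls off the work surface, if the arm or the gripper's body presses on something with over 40 N, if the wrist force passes 120 N, or if a joint passes its speed limit or range.

## Robot

A 6-joint arm with a two-finger parallel gripper is mounted at the origin on the work surface. World frame = base frame: x ahead of the robot, y to its left, z up, the work surface at z = 0. Lengths are in mm, angles in rad, forces in N, time in s.
With the tool pointing down it reaches from about 350 to 875 mm from the base axis. Payload 4.2 kg.
Tool frame: the origin (TCP) lies at the very end of the fingers, on their centre line; the grasp point (between the pads) lies 19 mm behind it (arm.pinch_z is the distance from the TCP to the grasp point, in mm); x points along the fingers, y is the direction in which the jaws open and shut, and the axes are right-handed (so a half turn about x gives the same grasp; the last joint's range is limited). The gripper opens to 85 mm and grips with 20 to 120 N. Pads are 22 mm wide; open, the fingers measure 114 mm over their backs; the gripper's body (76 mm by 85 mm) begins 54 mm behind the grasp point. The pads swing forward as they close: fully open they stand 13 mm farther back than shut.
Start: joints at [-1.049, 0.385, 0.008, 0, -1.194, -0.259], TCP at [162.383, -603.516, 231.312] pointing down, gripper open.
Joint ranges: [-3.14, 3.14], [-1.21, 2.06], [-1.07, 1.41], [-3.16, 2.05], [-2.99, -0.16], [-3.1, 3.1]. Speed limits (rad/s): [2.79, 2.79, 3.14, 3.14, 3.14, 3.14].

## Interface

Orientations are given as a unit quaternion [x, y, z, w].
In Python, from bench import arm gives the robot as it stands.
- The arm moves only by the tool drive_tool, never from a script. Its argument "motion" is a list of rows, each a list of 4 numbers: the shift along the tool's x, y, z in mm, then the turn about the tool's x in degrees. In form: [[dx, dy, dz, spin], ...]. A call has 1 to 10 rows; each row shifts and turns the commanded pose from where the row before left it, along the tool's axes as they then stand; what a row does not reach is not made up. A row lasts 1/12 s, in which the tool goes at most 41.7 mm and 7.16 degrees, less where a joint would pass 70% of its speed; a pose out of reach is approached as far as the arm can. A call with a gripper value outside its range is refused whole. "grip" is the finger opening in mm, from 0 to 85.4, set as the call begins (left out, the last holds). The fingers move at their own pace and stop on an object; the grip force is fixed at half the most. Time passes only in rows, so rows that do not move let the fingers close. It gives the time, the measured TCP pose, the force and the opening at its end, in the units of the state.
- arm.read_state(): the state, without advancing time (a new reading comes with each control period).
- arm.get_image(name): name is "scene" or "top" or "wrist"; returns the picture (480x640x3 uint8, red, green, blue); there is no depth.
- arm.calibration(name): a dict with "K" (3x3 intrinsics, pixels), "eye" and "attitude" of the camera in the world; the wrist camera has in their place "T_tool_cam" (4x4, takes a point from camera to tool coordinates, whose origin is the TCP and whose axes are the tool frame's). Camera axes: x right, y up, looking along -z (the intrinsics and any distortion apply to the point x, -y, -z); pixel columns grow to the right and rows downward; lengths in mm; the calibration is good to about 2 mm. A picture is of the moment at which its call begins: read the wrist's pose just before it. calibration takes no time and is no camera call.
- arm.job_done(): hands the job in, once; it reports no verdict.
The state is a dict: "clock": time; "joints": joint angles; "joint_vel": joint speeds; "joint_efforts": joint torques, N m; "position": TCP position; "ee_rot": TCP orientation; "contact_force": force on the tool from outside, world axes, zero at the start; "wrist_torque": the same for the moment, N m; "gripper_width": finger opening in mm.
Only numpy, scipy, OpenCV 4.12 (cv2) and the standard library are available. Lean on these libraries where they do the work, as an engineer would, in place of code of your own. Each camera call takes 0.05 s, during which the arm holds its last target. There are 200 camera calls.

## Working session

There is one attempt and no reset: what is moved stays moved. The work goes in short steps, Python scripts to look and compute and a tool call to move; the robot and the scene stay as the last step left them, time stands still between calls to the robot, and variables do not carry over. Pictures are saved under pics/ and viewed, about 8 in all and at most 12, crops included, and the job is handed in when it is done.

Besides the shell and the picture viewer there is one more tool, called after "Emit:" by a JSON object that holds its "op" and its "data", one argument or row to a line. drive_tool: Moves the arm, as the interface text tells. Its arguments: {"type":"object","properties":{"motion":{"type":"array"},"grip":{"type":"number"}},"required":["motion"]}

```bash
mkdir -p pics; ls
python3 - <<'E'
from bench import arm
import cv2
s=arm.read_state();print({k:s[k] for k in('clock','position','ee_rot','joints','gripper_width')})
for n in('scene','top'):
    cv2.imwrite(f'pics/{n}0.png',arm.get_image(n)[:,:,::-1]);print(n,arm.calibration(n))
print(arm.calibration('wrist'))
E
```

```text
pics
{'clock': 0.0, 'position': array([ 162.21955726, -602.96661118,  230.20127228]), 'ee_rot': array([-0.0917833 ,  0.70115466,  0.09333604,  0.70088969]), 'joints': array([-1.04942217e+00,  3.85577864e-01,  6.61675696e-03, -5.25344536e-04,
       -1.19400870e+00, -2.58628435e-01]), 'gripper_width': 85.43468856585272}
scene {'K': array([[443.93585622,   0.        , 320.31005238],
       [  0.        , 443.93585622, 233.81287544],
       [  0.        ,   0.        ,   1.        ]]), 'eye': array([1487.89305182, -140.873906  ,  968.3581307 ]), 'attitude': array([0.30265627, 0.26591512, 0.59299711, 0.69716767])}
top {'K': array([[567.14876373,   0.        , 325.69885434],
       [  0.        , 567.14876373, 234.03494485],
       [  0.        ,   0.        ,   1.        ]]), 'eye': array([ 260.73441729,  -25.03743922, 1665.66269433]), 'attitude': array([ 0.07265018, -0.06892604, -0.67482802,  0.73114861])}
{'K': array([[395.215711  ,   0.        , 321.74757067],
       [  0.        , 395.215711  , 238.05944742],
       [  0.        ,   0.        ,   1.        ]]), 'T_tool_cam': array([[-2.50725714e-04,  2.70360011e-01, -9.62759265e-01,
        -1.43004495e+02],
       [ 9.99999377e-01,  1.11458304e-03,  5.25709037e-05,
        -1.28304540e+00],
       [ 1.08728821e-03, -9.62758652e-01, -2.70360122e-01,
        -6.77826188e+01],
       [ 0.00000000e+00,  0.00000000e+00,  0.00000000e+00,
         1.00000000e+00]])}
```

View pics/top0.png

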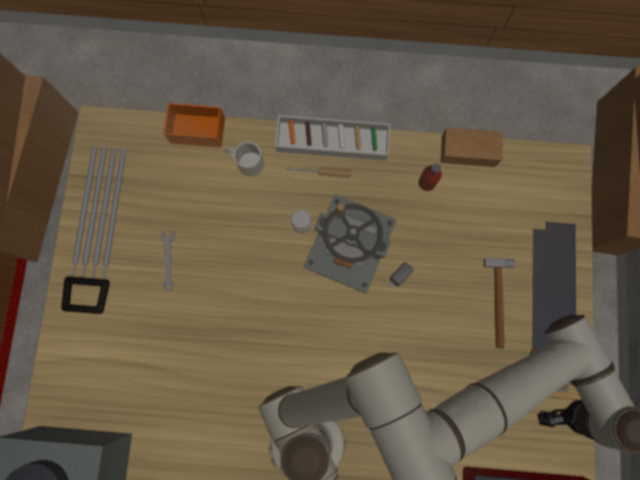

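View pics/scene0.png

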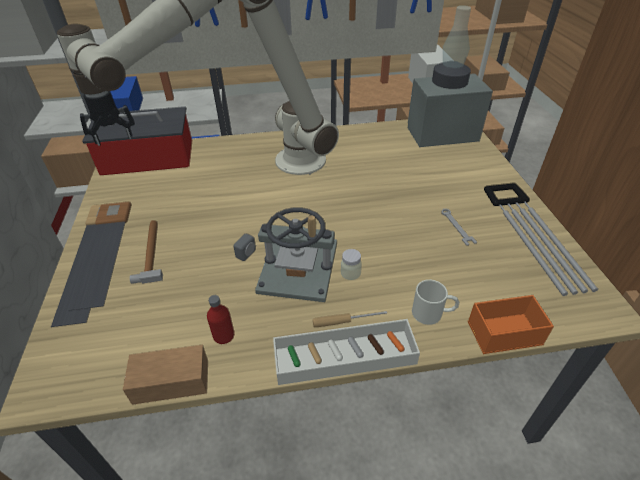

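The top view shows the press near (352,240), with the wheel hub at about (353,232) and the handle near (340,209). The jar is at (301,221) and the tape at (401,273). The scene view shows the handle near (311,228). I'll enlarge both.

```bash
cat > h.py <<'E'
import numpy as np,cv2
from scipy.spatial.transform import Rotation as R
from bench import arm
def ray(n,u,v):
    c=arm.calibration(n);d=np.linalg.inv(c['K'])@[u,v,1]
    return np.array(c['eye']),R.from_quat(c['attitude']).apply([d[0],-d[1],-d[2]])
def plane(n,u,v,z):
    e,d=ray(n,u,v);return e+d*(z-e[2])/d[2]
def proj(n,P):
    c=arm.calibration(n);q=R.from_quat(c['attitude']).inv().apply(np.asarray(P,float)-c['eye'])
    p=c['K']@[q[0],-q[1],-q[2]];return p[:2]/p[2]
E
python3 - <<'E'
from h import *
a=cv2.imread('pics/top0.png')[190:300,290:420];b=cv2.imread('pics/scene0.png')[200:310,230:360]
f=lambda i:cv2.resize(i,None,fx=5,fy=5,interpolation=cv2.INTER_CUBIC)
cv2.imwrite('pics/c1.png',f(a));cv2.imwrite('pics/c2.png',f(b))
E
```

```text
(no output)
```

View pics/c1.png

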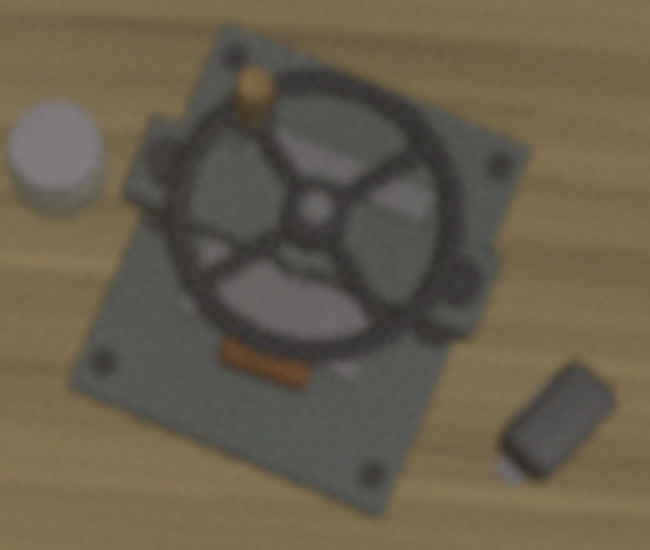

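View pics/c2.png

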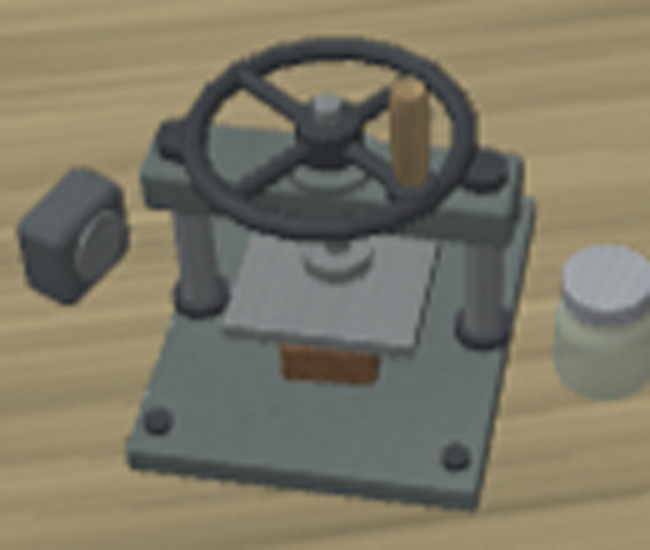

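Run:
```python
from h import *
T=lambda x,y:(290+(x-2)/5,190+(y-2)/5)
S=lambda x,y:(230+(x-2)/5,200+(y-2)/5)
ct=plane('top',*T(315,215),162);cs=plane('scene',*S(330,137),162)
ht=plane('top',*T(254,78),235);hs=plane('scene',*S(410,86),235);hb=plane('scene',*S(411,184),174)
for n,p in dict(ct=ct,cs=cs,ht=ht,hs=hs,hb=hb,jar=plane('top',*T(56,150),75),tape=plane('top',*T(562,415),60)).items(): print(n,p.round(1))
def sphere(pts):
    pass
for c in (ct,cs,(ct+cs)/2):
  for h in (ht,hs,(ht+hs)/2):
    d=h-c;print(np.hypot(d[0],d[1]).round(1),np.degrees(np.arctan2(d[1],d[0])).round(1))
s=arm.read_state();M=R.from_quat(s['ee_rot']).as_matrix();print(M.round(3))
# residual check
from scipy.optimize import least_squares
obs=[('top',T(315,215),0),('scene',S(330,137),0),('top',T(254,78),1),('scene',S(410,86),1),('scene',S(411,184),2)]
def f(q):
    c=np.array([q[0],q[1],162]);a=q[2];r=[]
    P=[c,c+[65*np.cos(a),65*np.sin(a),73],c+[65*np.cos(a),65*np.sin(a),12]]
    for n,uv,k in obs:r+=list(proj(n,P[k])-uv)
    return np.array(r)
q=least_squares(f,[ct[0],ct[1],1.]);print(q.x,np.degrees(q.x[2]),q.fun.round(1))
```

```text
ct [575.6 -77.  162. ]
cs [578. -76. 162.]
ht [630.4 -37.8 235. ]
hs [628.2 -37.  235. ]
hb [635.8 -39.1 174. ]
jar [620.   71.2  75. ]
tape [ 492.2 -229.1   60. ]
67.4 35.7
66.1 37.3
66.7 36.5
64.9 36.1
63.6 37.8
64.2 36.9
66.1 35.9
64.8 37.5
65.5 36.7
[[-0.001 -0.26   0.966]
 [ 0.002  0.966  0.26 ]
 [-1.     0.002 -0.   ]]
[577.50050091 -75.94901377   0.61897039] 35.4643911849061 [-0.4 -0.7 -0.  -0.1  0.2 -0.  -0.3  0.6  0.  -1.4]
```

The wheel centre is at about (577,-76.5), and the handle is at an azimuth of about 36°, near (629.5,-38). The two views agree to 2–3 mm. I'll close the fingers, rise and pre-rotate, then travel.

Emit:
{"op": "drive_tool", "data": {
  "motion": [
    [-6,0,0,6.6],
    [-6,0,0,6.6],
    [-6,0,0,6.6],
    [-6,0,0,6.6],
    [-6,0,0,6.6],
    [-6,0,0,6.6],
    [-6,0,0,6.6],
    [-6,0,0,6.6],
    [-6,0,0,6.6],
    [0,10,0,0]
  ],
  "grip": 0
}}

```text
clock: 0.93
position: [168.9, -597.2, 285.9]
ee_rot: [0.268, 0.654, -0.268, 0.655]
contact_force: [-0.6, 0.4, 0.4]
gripper_width: 0.1
```

Emit:
{"op": "drive_tool", "data": {
  "motion": [
    [0,30,-1,0],
    [0,30,-1,0],
    [0,30,-1,0],
    [0,30,-1,0],
    [0,30,-1,0],
    [0,30,-1,0],
    [0,30,-1,0],
    [0,30,-1,0],
    [0,30,-1,0],
    [0,30,-1,0]
  ]
}}

```text
clock: 1.77
position: [372.5, -372.7, 284.7]
ee_rot: [0.266, 0.656, -0.265, 0.655]
contact_force: [0.8, -0.0, -0.2]
gripper_width: -0.0
```

Emit:
{"op": "drive_tool", "data": {
  "motion": [
    [0,30,-1,0],
    [0,30,-1,0],
    [0,30,-1,0],
    [0,30,-1,0],
    [0,30,-1,0],
    [0,30,-1,0],
    [0,30,-1,0],
    [0,30,-1,0],
    [0,10,-1,0],
    [0,0,0,0]
  ]
}}

```text
clock: 2.6
position: [541.1, -187.4, 284.1]
ee_rot: [0.265, 0.656, -0.265, 0.655]
contact_force: [-0.6, 0.3, -0.3]
gripper_width: -0.2
```

Emit:
{"op": "drive_tool", "data": {
  "motion": [
    [0,29.3,0,0],
    [0,29.3,0,0],
    [0,29.3,0,0],
    [0,29.3,-1,0],
    [0,29.3,0,0],
    [0,0,0,0],
    [10,0,0,0],
    [10,0,0,0],
    [10,0,0,0],
    [0,0,0,0]
  ]
}}

```text
clock: 3.43
position: [639.4, -85.2, 251.9]
ee_rot: [0.267, 0.657, -0.268, 0.653]
contact_force: [-0.9, -0.4, -0.9]
gripper_width: -0.1
```

Run:
```python
from h import *
s=arm.read_state();print(s['position'],s['joints'].round(2))
T=arm.calibration('wrist')['T_tool_cam'];K=arm.calibration('wrist')['K']
M=R.from_quat(s['ee_rot']).as_matrix();im=arm.get_image('wrist')[:,:,::-1].copy()
for P in ([577,-76.5,169],[629.5,-38,235],[629.5,-38,173]):
    t=M.T@(np.array(P)-s['position']);q=T[:3,:3].T@(t-T[:3,3]);p=K@[q[0],-q[1],-q[2]];p=p[:2]/p[2];print(P,p.round(0))
    cv2.drawMarker(im,tuple(int(x) for x in p),(0,0,255),0,14,1)
cv2.imwrite('pics/w1.png',im)
```

```text
[639.4226797  -85.17765613 251.90144778] [ 0.12  0.41  0.1  -0.   -1.27 -2.46]
[577, -76.5, 169] [256. 158.]
[629.5, -38, 235] [388. 196.]
[629.5, -38, 173] [370. 178.]
```

View pics/w1.png

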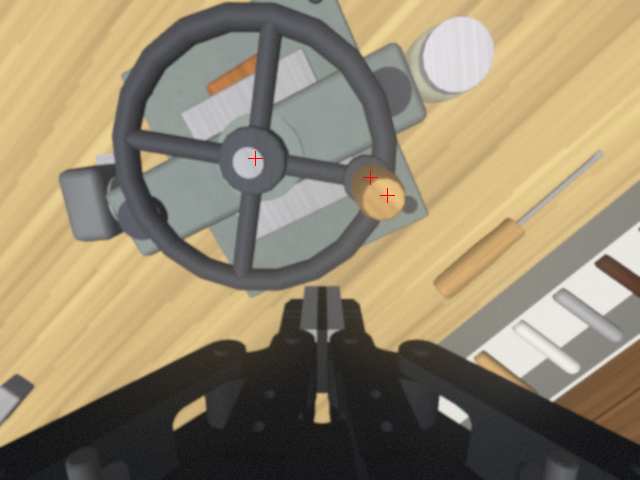

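The markers fall on the wheel and handle to within about 5 px (2 mm). The handle is at (383,199), and the fingertip at (322,290) is clear of it. I'll descend and pre-rotate a little more.

Emit:
{"op": "drive_tool", "data": {
  "motion": [
    [6.8,0,0,1.4],
    [6.8,0,0,1.4],
    [6.8,0,0,1.4],
    [6.8,0,0,1.4],
    [6.8,0,0,1.4],
    [6.8,0,0,1.4],
    [6.8,0,0,1.4],
    [6.8,0,0,1.4],
    [6.8,0,0,1.4],
    [0,0,0,1.4]
  ]
}}

```text
clock: 4.32
position: [641.0, -84.2, 192.0]
ee_rot: [0.345, 0.618, -0.346, 0.616]
contact_force: [0.1, -0.1, -0.7]
gripper_width: -0.2
```

```bash
cat > plan.py <<'E'
from h import *
import sys
# args: degrees, spin fraction list -> rows in tool axes on circle r=65 about C from present pose
C=np.array([577,-76.5]);Z=190
def plan(segs,n=10,r=65):
    s=arm.read_state();p=s['position'][:2];M=R.from_quat(s['ee_rot']).as_matrix()
    d=p-C;phi=np.degrees(np.arctan2(d[1],d[0]));az=np.degrees(np.arctan2(-M[1,2],-M[0,2]))
    print('phi %.1f r %.1f az %.1f z %.1f tilt %s j6 %.1f j1 %.1f'%(phi,np.hypot(*d),az,s['position'][2],M[:2,0].round(3),*np.degrees(s['joints'][[5,0]])),'F',s['contact_force'].round(1))
    dx=s['position'][2]-Z;end=phi
    for deg,sp in segs:
        end=phi+deg
        for i in range(n):
            f=np.radians(phi+deg*(i+1)/n);q=C+r*np.array([np.cos(f),np.sin(f)]);v=q-p;p=q
            a=np.radians(az+sp*i/n);print('[%.1f,%.2f,%.2f,%.2f]'%(dx/n,v@[np.sin(a),-np.cos(a)],-v@[np.cos(a),np.sin(a)],-sp/n),end=' ')
        print();phi=end;az+=sp;dx=0
E
python3 -c "
from plan import *
plan([(44,0),(36,36)])"
```

```text
phi -6.8 r 64.4 az 121.5 z 192.0 tilt [-0.003  0.   ] j6 -155.3 j1 6.8 F [ 0.1 -0.1 -0.7]
[0.2,3.39,-3.68,0.00] [0.2,2.63,-4.24,0.00] [0.2,2.29,-4.43,0.00] [0.2,1.95,-4.60,0.00] [0.2,1.59,-4.73,0.00] [0.2,1.22,-4.84,0.00] [0.2,0.84,-4.92,0.00] [0.2,0.46,-4.97,0.00] [0.2,0.08,-4.99,0.00] [0.2,-0.30,-4.98,0.00] 
[0.0,-0.53,-4.05,-3.60] [0.0,-0.53,-4.05,-3.60] [0.0,-0.53,-4.05,-3.60] [0.0,-0.53,-4.05,-3.60] [0.0,-0.53,-4.05,-3.60] [0.0,-0.53,-4.05,-3.60] [0.0,-0.53,-4.05,-3.60] [0.0,-0.53,-4.05,-3.60] [0.0,-0.53,-4.05,-3.60] [0.0,-0.53,-4.05,-3.60]
```

Emit:
{"op": "drive_tool", "data": {
  "motion": [
    [0.2,1.7,-1.8,0],
    [0.2,1.7,-1.8,0],
    [0.2,1.3,-2.1,0],
    [0.2,1.3,-2.1,0],
    [0.2,1.1,-2.2,0],
    [0.2,1.1,-2.2,0],
    [0.2,1,-2.3,0],
    [0.2,1,-2.3,0],
    [0,0.8,-2.4,0],
    [0,0.8,-2.4,0]
  ]
}}

```text
clock: 5.15
position: [640.5, -59.4, 192.5]
ee_rot: [0.345, 0.617, -0.345, 0.617]
contact_force: [-0.5, 0.4, -0.2]
gripper_width: 0.2
```

Emit:
{"op": "drive_tool", "data": {
  "motion": [
    [0,0.6,-2.4,0],
    [0,0.6,-2.4,0],
    [0,0.4,-2.5,0],
    [0,0.4,-2.5,0],
    [0,0.2,-2.5,0],
    [0,0.2,-2.5,0],
    [0,0,-2.5,0],
    [0,0,-2.5,0],
    [0,-0.1,-2.5,0],
    [0,-0.1,-2.5,0]
  ]
}}

```text
clock: 5.98
position: [629.0, -38.2, 192.7]
ee_rot: [0.344, 0.617, -0.345, 0.617]
contact_force: [-0.3, -7.1, 0.1]
gripper_width: -0.1
```

```bash
python3 -c "
from plan import *
plan([(36,36)]*2)
cv2.imwrite('pics/w2.png',arm.get_image('wrist')[:,:,::-1])"
```

```text
phi 36.4 r 64.5 az 121.6 z 192.7 tilt [-0.001 -0.001] j6 -159.6 j1 11.2 F [-0.3 -7.1  0.1]
[0.3,-0.01,-4.09,-3.60] [0.3,-0.47,-4.06,-3.60] [0.3,-0.47,-4.06,-3.60] [0.3,-0.47,-4.06,-3.60] [0.3,-0.47,-4.06,-3.60] [0.3,-0.47,-4.06,-3.60] [0.3,-0.47,-4.06,-3.60] [0.3,-0.47,-4.06,-3.60] [0.3,-0.47,-4.06,-3.60] [0.3,-0.47,-4.06,-3.60] 
[0.0,-0.47,-4.06,-3.60] [0.0,-0.47,-4.06,-3.60] [0.0,-0.47,-4.06,-3.60] [0.0,-0.47,-4.06,-3.60] [0.0,-0.47,-4.06,-3.60] [0.0,-0.47,-4.06,-3.60] [0.0,-0.47,-4.06,-3.60] [0.0,-0.47,-4.06,-3.60] [0.0,-0.47,-4.06,-3.60] [0.0,-0.47,-4.06,-3.60]
```

View pics/w2.png

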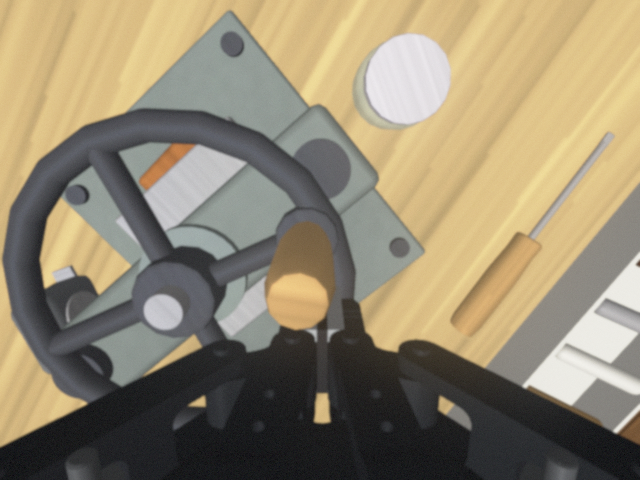

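The handle at (300,260) is being pushed at 7 N, a little off-centre on the left finger. I'll turn the tool slightly further so that it pushes squarely.

```bash
python3 -c "
from plan import *
plan([(36,48),(36,36)],r=63.5)"
```

```text
phi 36.9 r 64.8 az 121.7 z 192.7 tilt [-0.001 -0.001] j6 -159.6 j1 11.3 F [-1.2 -4.9  0.9]
[0.3,-1.81,-3.84,-4.80] [0.3,-0.40,-3.97,-4.80] [0.3,-0.32,-3.98,-4.80] [0.3,-0.24,-3.98,-4.80] [0.3,-0.15,-3.99,-4.80] [0.3,-0.07,-3.99,-4.80] [0.3,0.01,-3.99,-4.80] [0.3,0.10,-3.99,-4.80] [0.3,0.18,-3.99,-4.80] [0.3,0.26,-3.98,-4.80] 
[0.0,0.35,-3.97,-3.60] [0.0,0.35,-3.97,-3.60] [0.0,0.35,-3.97,-3.60] [0.0,0.35,-3.97,-3.60] [0.0,0.35,-3.97,-3.60] [0.0,0.35,-3.97,-3.60] [0.0,0.35,-3.97,-3.60] [0.0,0.35,-3.97,-3.60] [0.0,0.35,-3.97,-3.60] [0.0,0.35,-3.97,-3.60]
```

Emit:
{"op": "drive_tool", "data": {
  "motion": [
    [0.2,-1.4,-3.9,-4.8],
    [0.2,-0.4,-4,-4.8],
    [0.2,-0.3,-4,-4.8],
    [0.2,-0.2,-4,-4.8],
    [0.2,-0.1,-4,-4.8],
    [0.2,-0.1,-4,-4.8],
    [0.2,0,-4,-4.8],
    [0.2,0.1,-4,-4.8],
    [0.2,0.2,-4,-4.8],
    [0.2,0.3,-4,-4.8]
  ]
}}

```text
clock: 6.87
position: [599.6, -13.1, 192.2]
ee_rot: [0.063, 0.701, -0.061, 0.707]
contact_force: [3.7, 1.7, 1.1]
gripper_width: -0.1
```

Emit:
{"op": "drive_tool", "data": {
  "motion": [
    [0,0.4,-4,-3.6],
    [0,0.4,-4,-3.6],
    [0,0.4,-4,-3.6],
    [0,0.4,-4,-3.6],
    [0,0.4,-4,-3.6],
    [0,0.4,-4,-3.6],
    [0,0.4,-4,-3.6],
    [0,0.4,-4,-3.6],
    [0,0.4,-4,-3.6],
    [0,0.4,-4,-3.6]
  ]
}}

```text
clock: 7.7
position: [559.2, -12.6, 191.5]
ee_rot: [-0.158, 0.687, 0.159, 0.692]
contact_force: [1.8, 3.8, 1.1]
gripper_width: 0.1
```

```bash
python3 -c "
from plan import *
plan([(36,36)],r=63.5)
cv2.imwrite('pics/w3.png',arm.get_image('wrist')[:,:,::-1])"
```

```text
phi 105.6 r 66.3 az -154.1 z 191.5 tilt [0.007 0.004] j6 -79.3 j1 15.2 F [1.8 3.8 1.1]
[0.2,-2.17,-4.45,-3.60] [0.2,0.59,-3.95,-3.60] [0.2,0.59,-3.95,-3.60] [0.2,0.59,-3.95,-3.60] [0.2,0.59,-3.95,-3.60] [0.2,0.59,-3.95,-3.60] [0.2,0.59,-3.95,-3.60] [0.2,0.59,-3.95,-3.60] [0.2,0.59,-3.95,-3.60] [0.2,0.59,-3.95,-3.60]
```

View pics/w3.png

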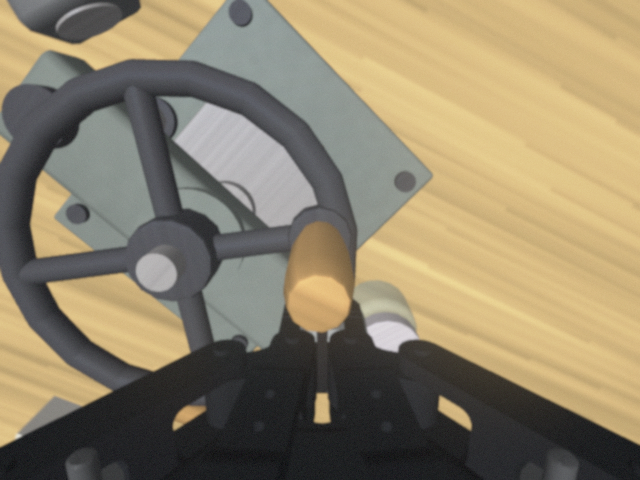

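The handle is now squarely centred on the fingers at (320,300). I'll continue.

Emit:
{"op": "drive_tool", "data": {
  "motion": [
    [0.2,0.4,-4,-3.6],
    [0.2,0.4,-4,-3.6],
    [0.2,0.4,-4,-3.6],
    [0.2,0.4,-4,-3.6],
    [0.2,0.4,-4,-3.6],
    [0,0.4,-4,-3.6],
    [0,0.4,-4,-3.6],
    [0,0.4,-4,-3.6],
    [0,0.4,-4,-3.6],
    [0,0.4,-4,-3.6]
  ]
}}

```text
clock: 8.58
position: [525.9, -36.7, 190.1]
ee_rot: [-0.363, 0.605, 0.363, 0.608]
contact_force: [-0.1, 4.7, 1.7]
gripper_width: 0.3
```

Emit:
{"op": "drive_tool", "data": {
  "motion": [
    [0,0.5,-4,-3.6],
    [0,0.5,-4,-3.6],
    [0,0.5,-4,-3.6],
    [0,0.5,-4,-3.6],
    [0,0.5,-4,-3.6],
    [0,0.5,-4,-3.6],
    [0,0.5,-4,-3.6],
    [0,0.5,-4,-3.6],
    [0,0.5,-4,-3.6],
    [0,0.5,-4,-3.6]
  ]
}}

```text
clock: 9.42
position: [511.8, -74.7, 189.9]
ee_rot: [-0.532, 0.464, 0.533, 0.466]
contact_force: [-2.6, 3.6, 3.6]
gripper_width: 0.1
```

```bash
python3 -c "
from plan import *
plan([(36,36)],r=63.5)"
```

```text
phi 178.4 r 65.2 az -82.2 z 189.9 tilt [0.    0.002] j6 -1.8 j1 9.6 F [-2.6  3.6  3.6]
[-0.0,-1.14,-4.23,-3.60] [-0.0,0.53,-3.95,-3.60] [-0.0,0.53,-3.95,-3.60] [-0.0,0.53,-3.95,-3.60] [-0.0,0.53,-3.95,-3.60] [-0.0,0.53,-3.95,-3.60] [-0.0,0.53,-3.95,-3.60] [-0.0,0.53,-3.95,-3.60] [-0.0,0.53,-3.95,-3.60] [-0.0,0.53,-3.95,-3.60]
```

Emit:
{"op": "drive_tool", "data": {
  "motion": [
    [0,0.4,-4,-3.6],
    [0,0.4,-4,-3.6],
    [0,0.4,-4,-3.6],
    [0,0.4,-4,-3.6],
    [0,0.4,-4,-3.6],
    [0,0.5,-4,-3.6],
    [0,0.5,-4,-3.6],
    [0,0.5,-4,-3.6],
    [0,0.5,-4,-3.6],
    [0,0.5,-4,-3.6]
  ]
}}

```text
clock: 10.25
position: [522.9, -112.9, 189.6]
ee_rot: [-0.649, 0.277, 0.651, 0.278]
contact_force: [-3.2, 2.9, 3.6]
gripper_width: -0.2
```

Emit:
{"op": "drive_tool", "data": {
  "motion": [
    [0,0.5,-4,-3.6],
    [0,0.5,-4,-3.6],
    [0,0.5,-4,-3.6],
    [0,0.5,-4,-3.6],
    [0,0.5,-4,-3.6],
    [0,0.5,-4,-3.6],
    [0,0.5,-4,-3.6],
    [0,0.5,-4,-3.6],
    [0,0.5,-4,-3.6],
    [0,0.5,-4,-3.6]
  ]
}}

```text
clock: 11.08
position: [554.2, -137.3, 189.6]
ee_rot: [-0.703, 0.063, 0.705, 0.064]
contact_force: [-3.7, 1.8, 3.6]
gripper_width: -0.4
```

```bash
python3 -c "
from plan import *
plan([(36,36)],r=63.5)
cv2.imwrite('pics/w4.png',arm.get_image('wrist')[:,:,::-1])"
```

```text
phi -110.6 r 64.9 az -10.3 z 189.6 tilt [-0.003  0.001] j6 77.5 j1 2.3 F [-3.7  1.8  3.6]
[-0.0,-0.81,-4.20,-3.60] [-0.0,0.59,-3.94,-3.60] [-0.0,0.59,-3.94,-3.60] [-0.0,0.59,-3.94,-3.60] [-0.0,0.59,-3.94,-3.60] [-0.0,0.59,-3.94,-3.60] [-0.0,0.59,-3.94,-3.60] [-0.0,0.59,-3.94,-3.60] [-0.0,0.59,-3.94,-3.60] [-0.0,0.59,-3.94,-3.60]
```

View pics/w4.png

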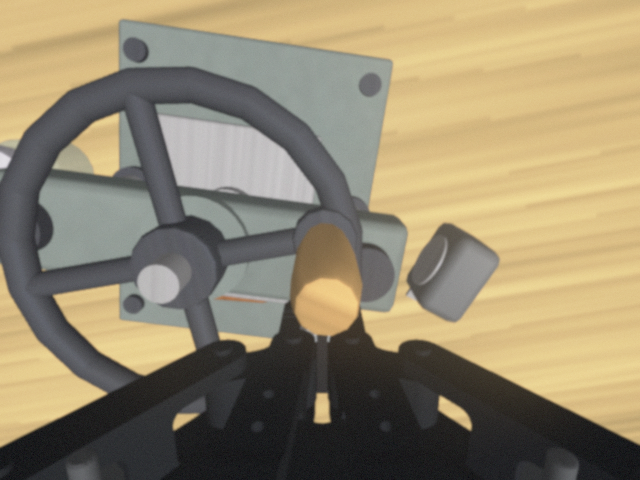

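The handle is still well seated at (326,300). I'll work out its actual angle from this image.

```bash
cat >> h.py <<'E'
def wplane(u,v,z,p,q):
    c=arm.calibration('wrist');T=c['T_tool_cam'];M=R.from_quat(q).as_matrix()
    d=np.linalg.inv(c['K'])@[u,v,1];d=M@T[:3,:3]@[d[0],-d[1],-d[2]];e=M@T[:3,3]+p
    return e+d*(z-e[2])/d[2]
C=np.array([577,-76.5])
def ang(P): d=P[:2]-C;return np.degrees(np.arctan2(d[1],d[0])).round(1),np.hypot(*d).round(1)
E
python3 - <<'E'
from h import *
s=arm.read_state()
P=wplane(326,306,235,s['position'],s['ee_rot']);print('now',P.round(1),ang(P))
P=wplane(383,199,235,np.array([639.42,-85.18,251.9]),[.267,.657,-.268,.653]);print('start',P.round(1),ang(P))
E
```

```text
now [ 577.9 -143.5  235. ] (np.float64(-89.3), np.float64(67.0))
start [627.9 -37.8 235. ] (np.float64(37.2), np.float64(64.0))
```

Emit:
{"op": "drive_tool", "data": {
  "motion": [
    [0,0.4,-4,-3.6],
    [0,0.4,-4,-3.6],
    [0,0.5,-4,-3.6],
    [0,0.5,-4,-3.6],
    [0,0.5,-4,-3.6],
    [0,0.5,-4,-3.6],
    [0,0.5,-4,-3.6],
    [0,0.5,-4,-3.6],
    [0,0.5,-4,-3.6],
    [0,0.5,-4,-3.6]
  ]
}}

```text
clock: 11.97
position: [593.8, -138.4, 189.4]
ee_rot: [-0.688, -0.158, 0.691, -0.157]
contact_force: [-3.4, -2.0, 2.3]
gripper_width: 0.3
```

Emit:
{"op": "drive_tool", "data": {
  "motion": [
    [0,0.5,-4,-3.6],
    [0,0.5,-4,-3.6],
    [0,0.5,-4,-3.6],
    [0,0.5,-4,-3.6],
    [0,0.5,-4,-3.6],
    [0,0.5,-4,-3.6],
    [0,0.5,-4,-3.6],
    [0,0.5,-4,-3.6],
    [0,0.5,-4,-3.6],
    [0,0.5,-4,-3.6]
  ]
}}

```text
clock: 12.8
position: [626.3, -116.1, 189.3]
ee_rot: [-0.606, -0.363, 0.608, -0.362]
contact_force: [-3.8, -1.6, 1.0]
gripper_width: -0.1
```

```bash
python3 -c "
from plan import *
plan([(36,20)],r=64)"
```

```text
phi -38.8 r 63.3 az 61.7 z 189.3 tilt [-0.004 -0.   ] j6 147.6 j1 4.0 F [-3.8 -1.6  1. ]
[-0.1,1.31,-3.84,-2.00] [-0.1,0.49,-3.99,-2.00] [-0.1,0.38,-4.00,-2.00] [-0.1,0.27,-4.01,-2.00] [-0.1,0.16,-4.02,-2.00] [-0.1,0.05,-4.02,-2.00] [-0.1,-0.07,-4.02,-2.00] [-0.1,-0.18,-4.02,-2.00] [-0.1,-0.29,-4.01,-2.00] [-0.1,-0.40,-4.00,-2.00]
```

Emit:
{"op": "drive_tool", "data": {
  "motion": [
    [0,0.9,-3.9,-2],
    [0,0.5,-4,-2],
    [0,0.4,-4,-2],
    [0,0.3,-4,-2],
    [0,0.2,-4,-2],
    [0,0.1,-4,-2],
    [0,-0.1,-4,-2],
    [0,-0.2,-4,-2],
    [0,-0.3,-4,-2],
    [0,-0.4,-4,-2]
  ]
}}

```text
clock: 13.63
position: [639.9, -80.3, 188.9]
ee_rot: [-0.534, -0.463, 0.537, -0.461]
contact_force: [-3.4, -4.8, -0.3]
gripper_width: 0.4
```

Emit:
{"op": "drive_tool", "data": {
  "motion": [
    [0,-0.3,-1.5,0],
    [0,-0.3,-1.5,0],
    [0,-0.3,-1.5,0],
    [0,-0.3,-1.5,0],
    [0,-0.4,-1.5,0],
    [0,-0.4,-1.5,0],
    [0,-0.4,-1.5,0],
    [0,-0.5,-1.5,0],
    [0,0,0,0],
    [0,0,0,0]
  ]
}}

```text
clock: 14.47
position: [640.8, -67.3, 189.4]
ee_rot: [-0.535, -0.462, 0.535, -0.462]
contact_force: [-1.4, -3.7, -0.2]
gripper_width: -0.1
```

```bash
python3 -c "
from plan import *
plan([(6,0)],r=64)
cv2.imwrite('pics/w5.png',arm.get_image('wrist')[:,:,::-1])
a=cv2.imread('pics/scene0.png')[200:280,260:340];b=arm.get_image('scene')[200:280,260:340,::-1]
cv2.imwrite('pics/s5.png',cv2.resize(np.hstack([a,b]),None,fx=5,fy=5,interpolation=2))"
```

```text
phi 8.2 r 64.5 az 81.6 z 189.4 tilt [-0. -0.] j6 163.2 j1 8.4 F [-1.4 -3.7 -0.2]
[-0.1,-0.63,-0.51,0.00] [-0.1,-0.20,-0.64,0.00] [-0.1,-0.21,-0.64,0.00] [-0.1,-0.22,-0.63,0.00] [-0.1,-0.22,-0.63,0.00] [-0.1,-0.23,-0.63,0.00] [-0.1,-0.24,-0.63,0.00] [-0.1,-0.24,-0.62,0.00] [-0.1,-0.25,-0.62,0.00] [-0.1,-0.26,-0.62,0.00]
```

View pics/s5.png

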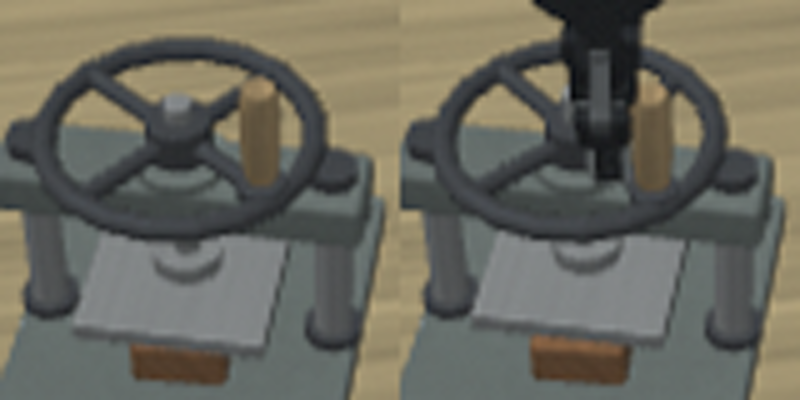

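The plate has risen and the blank is in place. The handle sits slightly short of its first position, about 1 px left and 1 px low. I'll measure the remaining shift.

```bash
cat > cmp.py <<'E'
from h import *
def run():
    a=cv2.imread('pics/scene0.png');b=arm.get_image('scene')[:,:,::-1].copy()
    up=lambda i:cv2.resize(i,None,fx=8,fy=8,interpolation=cv2.INTER_CUBIC)
    A=up(a[210:245,303:322]);B=up(b[204:250,296:329])
    for y0,y1 in((0,280),(20,140),(100,240)):
        m=cv2.matchTemplate(B,A[y0:y1,16:136],cv2.TM_CCOEFF_NORMED);_,v,_,l=cv2.minMaxLoc(m)
        print('shift px',(l[0]-16)/8-7,(l[1]-y0)/8-6,'score',round(v,3))
    for t in(26,28,30,32,34,36,38,40,42,44):
        h=lambda t,z:proj('scene',[C[0]+65*np.cos(np.radians(t)),C[1]+65*np.sin(np.radians(t)),z])
        print(t,(h(t,204)-h(36.5,204)).round(2),end=' ')
E
python3 -c "
import cmp;cmp.run()"
```

```text
shift px 0.125 0.125 score 0.611
shift px -0.125 -0.125 score 0.425
shift px 9.0 -1.625 score 0.611
26 [-3.56  2.  ] 28 [-2.84  1.65] 30 [-2.13  1.28] 32 [-1.45  0.91] 34 [-0.79  0.51] 36 [-0.16  0.1 ] 38 [ 0.46 -0.32] 40 [ 1.05 -0.75] 42 [ 1.62 -1.2 ] 44 [ 2.16 -1.65]
```

The template score was poor because the fingers occlude the handle. My visual read (about −1.4 px, +1 px) and the lag estimate both say 4–6° are missing. I'll push 5 mm more, then back off along the tool's +z and rise for a clear look.

Emit:
{"op": "drive_tool", "data": {
  "motion": [
    [0,-0.2,-0.6,0],
    [0,-0.2,-0.6,0],
    [0,-0.2,-0.6,0],
    [0,-0.2,-0.6,0],
    [0,-0.2,-0.6,0],
    [0,-0.2,-0.6,0],
    [0,-0.2,-0.6,0],
    [0,-0.3,-0.6,0],
    [0,0,0,0],
    [0,0,0,0]
  ]
}}

```text
clock: 15.45
position: [640.1, -61.9, 189.7]
ee_rot: [0.535, 0.462, -0.535, 0.462]
contact_force: [0.2, -3.1, 1.2]
gripper_width: 0.4
```

Emit:
{"op": "drive_tool", "data": {
  "motion": [
    [0,0,3,0],
    [0,0,5,0],
    [0,0,5,0],
    [0,0,5,0],
    [-15,0,0,0],
    [-20,0,0,0],
    [-25,0,0,0],
    [-25,0,0,0],
    [-15,0,0,0],
    [0,0,0,0]
  ]
}}

```text
clock: 16.28
position: [639.0, -80.3, 294.1]
ee_rot: [0.537, 0.46, -0.533, 0.464]
contact_force: [0.9, 0.7, 1.3]
gripper_width: 0.5
```

```bash
python3 -c "
from plan import *
import cmp
plan([(1,0)]);cmp.run()
a=cv2.imread('pics/scene0.png')[200:280,260:340];b=arm.get_image('scene')[200:280,260:340,::-1]
cv2.imwrite('pics/s6.png',cv2.resize(np.hstack([a,b]),None,fx=5,fy=5,interpolation=2))"
```

```text
phi -3.5 r 62.1 az 81.7 z 294.1 tilt [ 0.009 -0.   ] j6 164.4 j1 7.2 F [0.9 0.7 1.3]
[10.4,2.84,-0.35,0.00] [10.4,-0.01,-0.11,0.00] [10.4,-0.01,-0.11,0.00] [10.4,-0.01,-0.11,0.00] [10.4,-0.01,-0.11,0.00] [10.4,-0.01,-0.11,0.00] [10.4,-0.01,-0.11,0.00] [10.4,-0.01,-0.11,0.00] [10.4,-0.01,-0.11,0.00] [10.4,-0.01,-0.11,0.00] 
shift px 0.0 0.0 score 0.999
shift px 0.0 0.0 score 0.999
shift px 0.0 0.0 score 0.999
26 [-3.56  2.  ] 28 [-2.84  1.65] 30 [-2.13  1.28] 32 [-1.45  0.91] 34 [-0.79  0.51] 36 [-0.16  0.1 ] 38 [ 0.46 -0.32] 40 [ 1.05 -0.75] 42 [ 1.62 -1.2 ] 44 [ 2.16 -1.65]
```

View pics/s6.png

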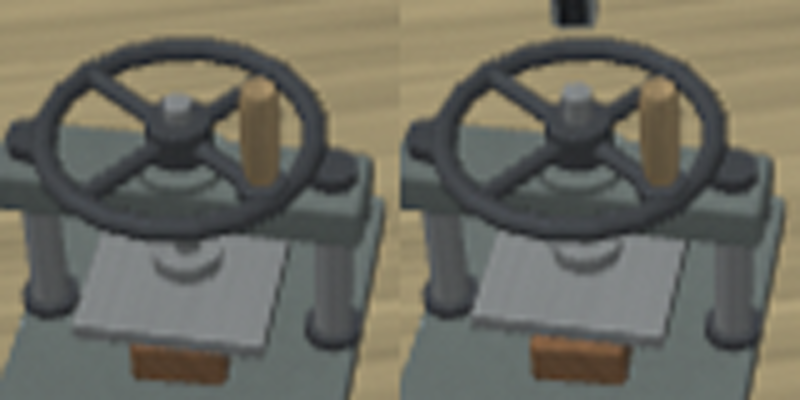

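The handle matches its first image exactly (zero shift, score 0.999), and the screw and plate have visibly risen. I'll move farther clear, check the loose objects, and hand in.

Emit:
{"op": "drive_tool", "data": {
  "motion": [
    [-5,0,20,0],
    [-5,0,25,0],
    [-5,0,25,0],
    [-5,0,25,0],
    [-5,0,25,0],
    [0,0,20,0],
    [0,0,10,0],
    [0,0,0,0],
    [0,0,0,0],
    [0,0,0,0]
  ]
}}

```text
clock: 17.22
position: [615.8, -225.1, 313.6]
ee_rot: [-0.535, -0.461, 0.537, -0.462]
contact_force: [0.2, 0.3, -0.7]
gripper_width: -0.1
```

Run:
```python
from h import *
import cmp
s=arm.read_state();print(s['clock'],s['position'].round(1),s['contact_force'].round(1),abs(s['joint_vel']).max())
cmp.run();print()
a=cv2.imread('pics/scene0.png');b=arm.get_image('scene')[:,:,::-1].copy()
for n,(x,y,w,h) in dict(handle=(303,210,19,35),tape=(232,230,26,34),jar=(338,246,26,36),hammer=(126,216,40,70),wrench=(438,204,42,44),blank=(284,264,24,15)).items():
    m=cv2.matchTemplate(b[y-6:y+h+6,x-6:x+w+6],a[y:y+h,x:x+w],cv2.TM_CCOEFF_NORMED);_,v,_,l=cv2.minMaxLoc(m);print(n,l[0]-6,l[1]-6,round(v,3))
arm.job_done()
```

```text
17.2167 [ 615.8 -225.1  313.6] [ 0.2  0.3 -0.7] 0.009359766429880708
shift px 0.0 0.0 score 0.999
shift px 0.0 0.0 score 0.999
shift px 0.0 0.0 score 0.999
26 [-3.56  2.  ] 28 [-2.84  1.65] 30 [-2.13  1.28] 32 [-1.45  0.91] 34 [-0.79  0.51] 36 [-0.16  0.1 ] 38 [ 0.46 -0.32] 40 [ 1.05 -0.75] 42 [ 1.62 -1.2 ] 44 [ 2.16 -1.65] 
handle 0 0 0.999
tape 0 0 1.0
jar 0 0 0.999
hammer 0 0 0.999
wrench 0 0 0.997
blank 0 -1 0.865
the job is handed in; nothing more can be done
```

I pushed the hand wheel one full turn anticlockwise with the closed fingers and handed the job in at about 17 s. `job_done` gives no verdict, so what follows is from my own checks.

- **Handle:** in the last scene picture it showed no measurable shift from its first position (match score 0.999). The screw and pressing plate have visibly risen.
- **Forces:** the highest force I read was about 7 N. I only read it at the end of each move, so short peaks in between were not seen.
- **Jar, tape, hammer and wrench:** all showed zero shift (scores 0.997 or better).
- **Blank:** this check was less clean, with a 1 px shift and a score of 0.865. That is a few millimetres at most, and I think it comes from the raised plate uncovering more of the blank.
- **One failed check:** an image match during the push scored only 0.4–0.6 because the fingers hid the handle, so I ignored it. I set the last 5 mm push from a visual reading and the known finger-to-handle lag, then confirmed it once the view was clear.
- **Arm:** it finished at rest, clear of the press, with contact force about zero.

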